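# Lay the press mould down and shut it away

## Task

The plaster press mould stands on end in the open drawer of the low plywood chest, too tall for the drawer to shut. Push it over, high on its recessed face, so that it topples onto its flat back and lies in the drawer with the round recess facing up; do not lift it out. Then push the drawer in by feel, past the click of its catch until it stops, so that it stays shut; do not ram it (keep under 40 N), and leave the terracotta cup and the yellow-glazed bowl where they stand.

Things in the scene. Friction and masses are not known exactly. Their poses are not given: they have to be found in the camera images.
- mould: Off-white plaster press mould, a loose block 100 (x) by 55 (y) by 150 mm (z), 0.45 to 0.85 kg, standing on end on the drawer floor. Origin: centre of the underside it stands on, z up the block. Its -y face has the round recess (80 mm across, 16 mm deep, terracotta-coloured inside, centred 65 mm up); its +y face is the flat back, which must end underneath (y then points straight down).
- mould_heel (a point): Middle of the mould's lower back edge, over which it topples; (0, +27.5, 0) mm in the mould's frame.
- mould_top (a point): Centre of the mould's upper end, 150 mm above its underside. The recessed face is flat from 105 mm up, but for two low bumps by the corners. Pushed more than about 80 mm up it tips rather than slides; leaning about 20 degrees it passes its balance and falls by itself.
- chest: Fixed plywood chest with one drawer, 300 mm wide (y), 210 mm deep (x), 110 mm high. Origin: middle of its front face, at table height; x runs into the chest, y to the left seen from the robot, z up. Its opening is clear to 100 mm above the table: a mould lying flat passes, a standing one does not. A pot and two tiles are fixed on the top, over 100 mm behind the front.
- drawer (a joint): Travel of the drawer out of the chest, m along the chest's -x; starts 0.162 to 0.178. Friction about 1.5 N. Home is a hard stop at an unknown 0 to 15 mm: the catch inside is adjustable. From 19 mm short of home its roller resists, at most about 10 N; only in the last 3 mm does it pull the drawer in and hold it. Let go before that, the drawer springs back out to 19 mm or more.
- drawer_front (a point): Middle of the flat face of the drawer's 20 mm thick wooden front, 75 mm above the table; moves with the drawer, stands 2 mm proud of the chest's front at travel 0. The front faces the robot (chest's -x), is 274 mm wide, from 12 to 98 mm above the table. Brass knobs 24 mm across stand 20 mm out, 95 mm to either side, 50 mm above the table; between them the face is bare.
- drawer_in (a point): Middle of the drawer's inner floor (cork), 22 mm above the table; moves with the drawer. Inside it is 260 mm wide (y) and 162 mm long (x), side and back walls up to 60 mm above the table. A steel bar of the catch, 20 mm thick and 50 mm long, lies on top of the back wall's middle.
- bisque_cup_b: Loose terracotta cup, 65 mm across, 50 mm high, to the right of the chest; origin at the centre of its underside. Bystander.
- bowl_yellow: Loose patterned bowl, yellow inside, 120 mm across, 61 mm high, to the left of the chest; origin at the centre of its underside. Bystander.
Mind the look-alikes: they are no part of the job. Leave any blue or pink look-alike of the mould alone.

How it is judged (in metres and radians):
On the way, in this order (a step that is already met when the one before it is completed fails the run):
1. the mould lies on its back in the drawer, recess up, while the drawer is still at least 100 mm open (angle between mould's own y axis and vertical above 3.03 rad and linear speed of mould below 0.03 m/s and value of joint drawer above 0.1 m), for 0.2 s.
2. the drawer is in as far as its catch (value of joint drawer below 0.017 m), for 0.2 s.
At the end, for the whole second after the job is handed in: The drawer has clicked home and stays there when let go (its travel at rest below 17 mm; one that has not clicked springs out beyond that); the mould lies at rest inside it on its back (y axis within about 6 degrees of straight down, recess up), resting on the drawer floor (value of joint drawer below 0.017 m and velocity of joint drawer between -0.003 and 0.003 m/s and angle between mould's own y axis and vertical above 3.03 rad and z of mould_heel in the frame of chest below 0.032 m and x of mould in the frame of chest above 0.03 m and linear speed of mould below 0.02 m/s); the robot touches nothing.
It fails at once if the mould is lifted: its lower back edge rises more than 30 mm off the drawer floor (z of mould_heel in the frame of chest above 0.052 m).
It fails at once if the drawer is rammed: pushed with more than 40 N (contact force between the fingers and drawer above 40 N).
It fails at once if the cup is moved more than 20 mm (distance of bisque_cup_b from where it was at the start of the episode above 0.02 m).
It fails at once if the bowl is moved more than 20 mm (distance of bowl_yellow from where it was at the start of the episode above 0.02 m).
It also fails if it takes over 48 s, if anything falls off the work surface, if the arm or the gripper's body presses on something with over 40 N, if the wrist force passes 120 N, or if a joint passes its speed limit or range.

## Robot

A 6-joint arm with a two-finger parallel gripper is mounted at the origin on a cart in front of the work surface, level with it; the furniture and walls round the work are solid. World frame = base frame: x ahead of the robot, y to its left, z up, the work surface at z = 0. Lengths are in mm, angles in rad, forces in N, time in s.
With the tool pointing down it reaches from about 300 to 775 mm from the base axis. Payload 14.6 kg.
Tool frame: the origin (TCP) lies on the centre line of the jaws, within the pads' length; the fingertips stand ahead of it and the grasp point (between the pads) is the TCP (manip.tip_reach is the z of the fingertips in the tool frame, in mm); z points along the fingers, y is the direction in which the jaws open and shut (so a half turn about z gives the same grasp; the last joint's range is limited). The gripper opens to 94 mm and grips with 3 to 60 N. Pads are 16 mm wide; open, the fingers measure 119 mm over their backs; the gripper's body (75 mm by 177 mm) begins 78 mm behind the grasp point.
Start: joints at [-1.227, 0.3, 1.521, -0, 1.321, -0.067], TCP at [219.631, -504.234, 224.446] pointing down, gripper open.
Joint ranges: [-3.03, 3.03], [-0.79, 2.21], [0.23, 2.52], [-1.04, 4.18], [0, 3.07], [-2.55, 2.55]. Speed limits (rad/s): [2.22, 2.22, 2.57, 3.14, 3.14, 3.14].

## Interface

Orientations are given as [roll, pitch, yaw] about the fixed x, y, z axes, in that order (R = Rz(yaw) Ry(pitch) Rx(roll)).
In Python, from cell import manip, camera, search_frame, masks_of, tip_of gives the robot as it stands.
- The arm moves only by the tool send_rows, never from a script. Its argument "plan" is a list of rows, each an object with "travel": the shift along the tool's x, y, z in mm, a list of three; "delta_rot": the turn, a rotation vector about the tool's x, y, z in degrees, a list of three; "fingers": the gripper's target within -1 to 1 (shut at 1, half-way at 0, fully open at -1). In form: [{"travel": [dx, dy, dz], "delta_rot": [wx, wy, wz], "fingers": fingers}, ...]. A call has 1 to 20 rows; each row shifts and turns the commanded pose from where the row before left it, along the tool's axes as they then stand; what a row does not reach is not made up. A row lasts 1/8 s, in which the tool goes at most 62.5 mm and 10.7 degrees, less where a joint would pass 70% of its speed; a pose out of reach is approached as far as the arm can. A call is refused whole if a number of a shift passes 62.5 or a number of a turn 10.7, either way. A call with a gripper value outside its range is refused whole. The fingers move at their own pace and stop on an object; "grip_force" is the grip in N (left out, the last holds). Time passes only in rows, so rows that do not move let the fingers close. It gives the time, the measured TCP pose, the force and the opening at its end, in the units of the state.
- manip.read_state(): the state, without advancing time (a new reading comes with each control period).
- camera(name): name is "side" or "top" or "wrist"; returns a dict with "color" (480x640x3 uint8, red, green, blue), "z_map" (480x640 float32, mm along the optical axis (not along the pixel's ray), 0 where there is no reading), "fov_y" (degrees; the focal length in pixels is half the picture's height over the tangent of half this angle, whatever the lens; pixels are square), "cx", "cy" (the principal point, pixels), "world_from_camera" (4x4, takes a point from camera to world coordinates); the wrist camera has in their place "tool_from_camera" (4x4, takes a point from camera to tool coordinates, whose origin is the TCP and whose axes are the flange's). Camera axes: x right, y up, looking along -z (the intrinsics and any distortion apply to the point x, -y, -z); pixel columns grow to the right and rows downward; lengths in mm; the calibration is good to about 2 mm. A picture is of the moment at which its call begins: read the wrist's pose just before it.
- manip.sign_off(): hands the job in, once; it reports no verdict.
Trained networks look in the newest picture that a camera, given by its name, has taken for a name from the list of things; names that differ only in an ending like _2 or _b are one class to them, and where a whole thing is asked for, a point or a joint stands for the part that bears it (a point fixed in the world has none). Each returns a list of dicts, best first, with "confidence" (0 to 1); they miss things now and then, are a little off and sometimes report something else, mostly with a low value. They report only what shows in the picture. A call takes as long as a camera call. They do not tell look-alikes from the thing itself.
- search_frame(name, camera): "at" ([x, y, z] in mm, in the coordinates of the camera as it stood for that picture, good to about 4 mm: the middle of the surface that is visible of it).
- masks_of(name, camera): "region" (480x640 bool, what is visible of it).
- tip_of(name, camera): "at" ([x, y, z] in mm, in the coordinates of the camera as it stood for that picture, good to about 4 mm: a listed point, or the origin of a listed thing).
The state is a dict: "clock": time; "joints": joint angles; "qd": joint speeds; "effort": joint torques, N m; "eef_pos": TCP position; "eef_rot": TCP orientation; "wrist_force": force on the tool from outside, world axes, zero at the start; "moment": the same for the moment, N m; "finger_gap": finger opening in mm.
Only numpy, scipy, OpenCV 4.12 (cv2) and the standard library are available. Lean on these libraries where they do the work, as an engineer would, in place of code of your own. Each camera call takes 0.05 s, during which the arm holds its last target. There are 200 camera calls.

## Working session

There is one attempt and no reset: what is moved stays moved. The work goes in short steps, Python scripts to look and compute and a tool call to move; the robot and the scene stay as the last step left them, time stands still between calls to the robot, and variables do not carry over. Pictures are saved under pics/ and viewed, about 8 in all and at most 12, crops included, and the job is handed in when it is done.

Besides the shell and the picture viewer there is one more tool, called after ">>>" in YAML: its name, and indented under it one key for each argument. send_rows: Moves the arm, as the interface text tells. Its arguments: {"type":"object","properties":{"plan":{"type":"array"},"grip_force":{"type":"number"}},"required":["plan"]}

```bash
mkdir -p pics
cat > h.py <<'E'
import numpy as np, cv2
from cell import manip, camera, search_frame, masks_of, tip_of
from scipy.spatial.transform import Rotation as R
def W(cam,c):
    if 'world_from_camera' in c: return np.array(c['world_from_camera'])
    s=c['state']; T=np.eye(4); T[:3,:3]=R.from_euler('xyz',s['eef_rot']).as_matrix(); T[:3,3]=s['eef_pos']
    return T@np.array(c['tool_from_camera'])
def shot(n):
    s=manip.read_state(); c=camera(n); c['state']=s; return c
def world(n,c):
    z=c['z_map'];f=240/np.tan(np.radians(c['fov_y'])/2)
    v,u=np.mgrid[:480,:640]
    p=np.stack([(u-c['cx'])/f*z,-(v-c['cy'])/f*z,-z,np.ones_like(z)],-1)
    return (p@W(n,c).T)[...,:3]
def tw(n,c,p): return (W(n,c)@np.r_[p,1])[:3]
E
python3 - <<'E'
from h import *
print(manip.read_state(), manip.tip_reach)
ims=[]
for n in('side','top'):
    c=shot(n); ims.append(c['color'][...,::-1])
    P=world(n,c); np.save(f'P_{n}.npy',P)
    for t in ['mould','mould_heel','mould_top','chest','drawer_front','drawer_in','bisque_cup_b','bowl_yellow']:
        print(n,t,[(np.round(tw(n,c,d['at'])).tolist(),round(d['confidence'],2)) for d in tip_of(t,n)])
    print([k for k in c if k not in('color','z_map')])
    cv2.imwrite(f'pics/{n}0.png',ims[-1])
E
```

```text
{'clock': 0.0, 'joints': array([-1.22661579e+00,  3.00460065e-01,  1.52159554e+00,  7.62814388e-06,
        1.32068056e+00, -6.65830332e-02]), 'qd': array([ 1.15298655e-03,  1.51218206e-03,  2.55377479e-05, -9.56567998e-05,
       -2.66710039e-04, -4.56387545e-05]), 'effort': array([ 2.42406713e-03, -5.31804657e+01, -3.52726829e+01,  7.08469399e-02,
        2.44584493e-02, -1.20917139e-04]), 'eef_pos': array([ 219.54594957, -504.01726971,  223.88624818]), 'eef_rot': array([-3.14045216e+00, -8.34547938e-05,  4.10761625e-01]), 'wrist_force': array([-0.44508576, -0.43562764,  0.31796482]), 'moment': array([-0.02516646, -0.0126448 ,  0.01497   ]), 'finger_gap': 93.86148119970605} 19.0
side mould [([334.0, -320.0, -0.0], 0.8), ([575.0, -232.0, 24.0], 0.63), ([465.0, 120.0, 2.0], 0.61)]
side mould_heel [([573.0, -207.0, 19.0], 0.98), ([493.0, 114.0, -1.0], 0.79), ([306.0, -318.0, -1.0], 0.72)]
side mould_top [([635.0, -399.0, 154.0], 0.95), ([332.0, -319.0, 151.0], 0.95), ([582.0, -233.0, 174.0], 0.87), ([466.0, 114.0, 149.0], 0.83), ([639.0, -147.0, 3.0], 0.41)]
side chest [([639.0, -146.
[... 170 characters left out ...]
0], 0.98)]
['fov_y', 'cx', 'cy', 'world_from_camera', 'state']
top mould [([636.0, -403.0, -2.0], 0.86), ([468.0, 116.0, 1.0], 0.83), ([582.0, -235.0, 19.0], 0.62), ([338.0, -321.0, 3.0], 0.56)]
top mould_heel [([648.0, -378.0, 1.0], 0.94), ([575.0, -204.0, 21.0], 0.89)]
top mould_top [([577.0, -238.0, 174.0], 0.97), ([338.0, -319.0, 154.0], 0.92), ([466.0, 119.0, 152.0], 0.82), ([632.0, -404.0, 152.0], 0.75)]
top chest [([643.0, -149.0, -8.0], 0.97)]
top drawer_front []
top drawer_in [([572.0, -154.0, 24.0], 0.74)]
top bisque_cup_b [([470.0, -421.0, -2.0], 0.68), ([580.0, -235.0, 21.0], 0.27)]
top bowl_yellow [([483.0, 284.0, -1.0], 0.58)]
['fov_y', 'cx', 'cy', 'world_from_camera', 'state']
```

View pics/top0.png

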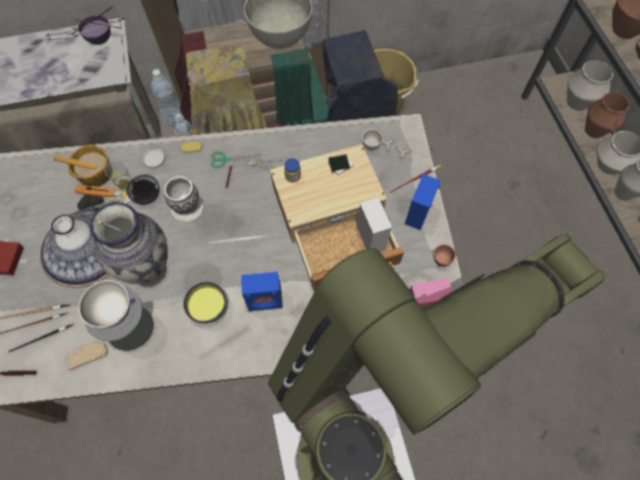

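View pics/side0.png

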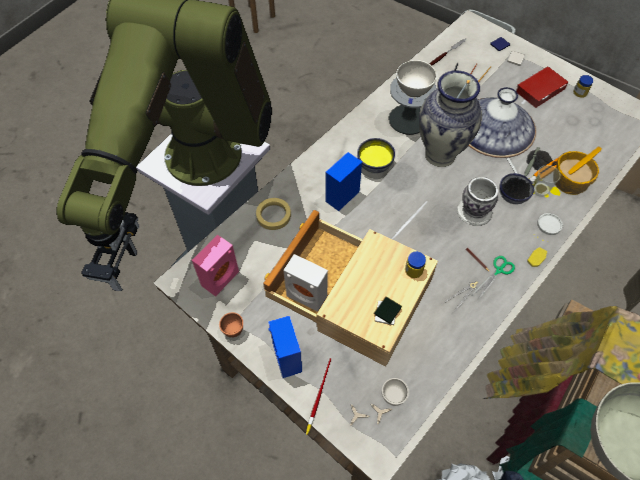

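Candidates for the mould (side view): white at (305,282) in the drawer; blue at (343,182); blue at (285,347); pink at (215,265). The white one in the drawer fits the description. I'll check it in a crop and get the yaw angles from depth.

Run:
```python
from h import *
im=cv2.imread('pics/side0.png')[200:370,200:450]; cv2.imwrite('pics/crop.png',cv2.resize(im,None,fx=3,fy=3,interpolation=2))
A=[]
for n in('side','top'):
    P=np.load(f'P_{n}.npy')
    def rect(m,t):
        q=P[m][:,:2].astype(np.float32); print(n,t,len(q), np.round(P[m].mean(0)), [np.round(x,1) for x in cv2.minAreaRect(q)] if len(q)>5 else '')
    x,y,z=P[...,0],P[...,1],P[...,2]
    rect((abs(x-578)<90)&(abs(y+235)<70)&(z>164)&(z<182),'mouldtop')
    rect((abs(x-740)<140)&(abs(y+150)<220)&(abs(z-110)<6),'chesttop')
    rect((abs(x-470)<60)&(abs(y+150)<220)&(abs(z-96)<6),'front')
    m=(abs(x-578)<90)&(abs(y+260)<40)&(z>80)&(z<160)
    rect(m,'face')
```

```text
side mouldtop 806 [ 578. -235.  172.] [array([ 577.6, -235. ]), array([103.6,  63. ]), np.float64(7.7)]
side chesttop 6767 [ 741. -150.  110.] [array([ 727.4, -139.3]), array([247. , 304.6]), np.float64(4.7)]
side front 622 [ 479. -158.   97.] [array([ 482.2, -113.1]), array([ 46.9, 369.4]), np.float64(6.3)]
side face 745 [ 590. -257.  114.] [array([ 578. , -259.8]), array([179.9,  78.8]), np.float64(0.3)]
top mouldtop 673 [ 578. -233.  172.] [array([ 579.4, -232.8]), array([103.6,  56.8]), np.float64(5.8)]
top chesttop 5072 [ 736. -136.  110.] [array([ 721. , -173.9]), array([274.6, 369.1]), np.float64(5.0)]
top front 237 [ 483. -174.   97.] [array([ 493. , -115.2]), array([ 53.6, 362.2]), np.float64(5.0)]
top face 328 [ 549. -255.  111.] [array([ 578. , -258.6]), array([ 77.1, 179.8]), np.float64(90.0)]
```

View pics/crop.png

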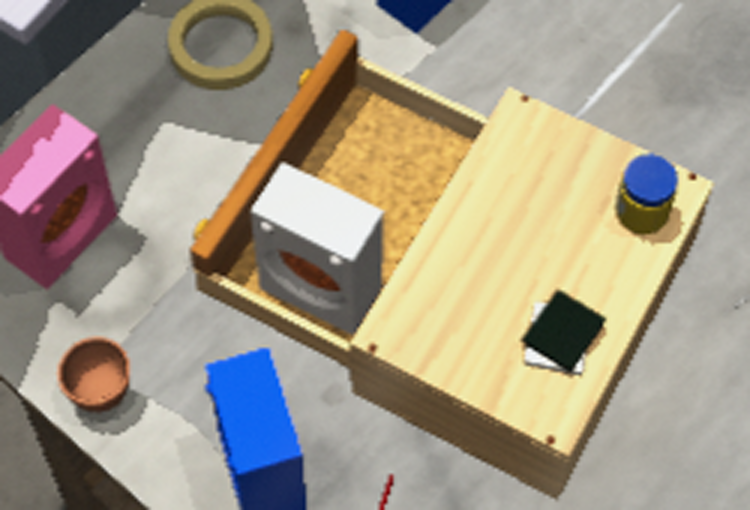

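The crop confirms the choice: the white block stands in the drawer with its recess facing -y (crop pixel (310,270)). The chest and mould are both yawed about +5°. First I raise and align the tool with the fingers shut, then go over beside the mould.

>>> send_rows:
  plan:
    - {"travel": [0,0,-15],"delta_rot": [0,0,9.2],"fingers": 1}
    - {"travel": [0,0,-15],"delta_rot": [0,0,9.2],"fingers": 1}
    - {"travel": [38,-17,0],"delta_rot": [0,0,0],"fingers": 1}
    - {"travel": [38,-17,0],"delta_rot": [0,0,0],"fingers": 1}
    - {"travel": [38,-17,0],"delta_rot": [0,0,0],"fingers": 1}
    - {"travel": [38,-17,0],"delta_rot": [0,0,0],"fingers": 1}
    - {"travel": [38,-17,0],"delta_rot": [0,0,0],"fingers": 1}
    - {"travel": [38,-17,0],"delta_rot": [0,0,0],"fingers": 1}
    - {"travel": [38,-17,0],"delta_rot": [0,0,0],"fingers": 1}
    - {"travel": [38,-17,0],"delta_rot": [0,0,0],"fingers": 1}
    - {"travel": [38,-17,0],"delta_rot": [0,0,0],"fingers": 1}
    - {"travel": [38,-17,0],"delta_rot": [0,0,0],"fingers": 1}
    - {"travel": [0,0,0],"delta_rot": [0,0,0],"fingers": 1}
    - {"travel": [0,0,0],"delta_rot": [0,0,0],"fingers": 1}

```text
clock: 2.65
eef_pos: [582.5, -301.1, 254.2]
eef_rot: [-3.141, 0.0, 0.09]
wrist_force: [-0.6, -0.8, -0.2]
finger_gap: 0.7
```

Run:
```python
from h import *
for n in('top','side'):
    c=shot(n); P=world(n,c); x,y,z=P[...,0],P[...,1],P[...,2]
    for t in('mould_top','mould_heel','mould','drawer_front','drawer_in','chest'):
        print(n,t,[(np.round(tw(n,c,d['at'])).tolist(),round(d['confidence'],2)) for d in tip_of(t,n)][:4])
    m=(abs(x-475)<35)&(abs(y+150)<150)&(abs(z-98)<4)
    q=P[m]
    if len(q)>20:
        l=cv2.fitLine(q[:,:2].astype(np.float32),cv2.DIST_HUBER,0,.01,.01).ravel(); print('front top',len(q),l,np.degrees(np.arctan2(-l[0],l[1])))
        a=(q[:,:2]-l[2:])@[-l[1],l[0]]; print(np.percentile(a,[2,10,50,90,98]), q[:,1].min(),q[:,1].max())
    cv2.imwrite(f'pics/{n}1.png',c['color'][...,::-1])
```

```text
top mould_top [([336.0, -318.0, 153.0], 0.86), ([633.0, -405.0, 152.0], 0.54), ([483.0, 281.0, 1.0], 0.24)]
top mould_heel [([311.0, -320.0, -2.0], 0.86)]
top mould [([339.0, -320.0, 1.0], 0.97), ([465.0, 115.0, 0.0], 0.93)]
top drawer_front []
top drawer_in [([575.0, -153.0, 24.0], 0.94)]
top chest [([642.0, -148.0, -3.0], 0.66)]
side mould_top [([633.0, -397.0, 152.0], 0.82), ([466.0, 118.0, 147.0], 0.77), ([576.0, -231.0, 173.0], 0.61), ([331.0, -320.0, 147.0], 0.59)]
side mould_heel [([492.0, 116.0, 3.0], 0.85), ([305.0, -320.0, -2.0], 0.73), ([574.0, -207.0, 18.0], 0.58)]
side mould [([336.0, -319.0, 1.0], 0.92), ([636.0, -403.0, -0.0], 0.78), ([464.0, 120.0, 2.0], 0.77), ([573.0, -232.0, 24.0], 0.66)]
side drawer_front []
side drawer_in [([571.0, -150.0, 23.0], 0.65), ([480.0, 284.0, 1.0], 0.57)]
side chest [([638.0, -144.0, 1.0], 0.61)]
front top 52 [ 7.1476929e-02 -9.9744225e-01  4.8342249e+02 -1.7783177e+02] -175.90117
[-11.07860143  -9.90621601   0.01575625   5.96304751   7.40499047] -297.85979192360935 -23.367861051847854
```

>>> send_rows:
  plan:
    - {"travel": [0,0,28],"delta_rot": [0,0,0],"fingers": 1}
    - {"travel": [0,0,28],"delta_rot": [0,0,0],"fingers": 1}
    - {"travel": [0,0,28],"delta_rot": [0,0,0],"fingers": 1}
    - {"travel": [0,-8,0],"delta_rot": [0,0,0],"fingers": 1}
    - {"travel": [0,-8,0],"delta_rot": [0,0,0],"fingers": 1}
    - {"travel": [0,-6,0],"delta_rot": [0,0,0],"fingers": 1}
    - {"travel": [0,-6,0],"delta_rot": [0,0,0],"fingers": 1}
    - {"travel": [0,-6,0],"delta_rot": [0,0,0],"fingers": 1}
    - {"travel": [0,-6,0],"delta_rot": [0,0,0],"fingers": 1}
    - {"travel": [0,0,0],"delta_rot": [0,0,0],"fingers": 1}

```text
clock: 4.6
eef_pos: [579.3, -260.6, 170.5]
eef_rot: [-3.141, 0.0, 0.09]
wrist_force: [0.2, -0.8, -0.6]
finger_gap: 0.2
```

Run:
```python
from h import *
c=shot('side'); cv2.imwrite('pics/c2.png',cv2.resize(c['color'][150:390,180:480,::-1],None,fx=2.5,fy=2.5)); print(manip.read_state()['wrist_force'])
```

```text
[-0.50243087 -0.29942084  0.3680075 ]
```

View pics/c2.png

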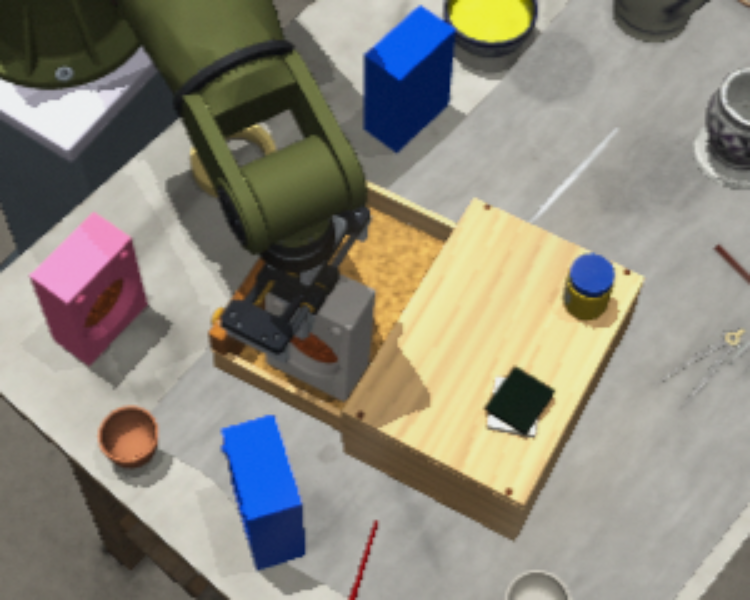

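The picture shows the fingers at the middle of the upper recessed face, about crop (310,310), with the mould just starting to lean. I keep pushing.

>>> send_rows:
  plan:
    - {"travel": [0,-5,0],"delta_rot": [0,0,0],"fingers": 1}
    - {"travel": [0,-5,0],"delta_rot": [0,0,0],"fingers": 1}
    - {"travel": [0,-5,0],"delta_rot": [0,0,0],"fingers": 1}
    - {"travel": [0,-5,0],"delta_rot": [0,0,0],"fingers": 1}
    - {"travel": [0,-5,0],"delta_rot": [0,0,0],"fingers": 1}
    - {"travel": [0,-5,0],"delta_rot": [0,0,0],"fingers": 1}
    - {"travel": [0,-5,0],"delta_rot": [0,0,0],"fingers": 1}
    - {"travel": [0,-5,0],"delta_rot": [0,0,0],"fingers": 1}
    - {"travel": [0,0,0],"delta_rot": [0,0,0],"fingers": 1}
    - {"travel": [0,0,0],"delta_rot": [0,0,0],"fingers": 1}
    - {"travel": [0,0,0],"delta_rot": [0,0,0],"fingers": 1}

```text
clock: 6.02
eef_pos: [575.7, -221.4, 170.4]
eef_rot: [-3.142, 0.0, 0.09]
wrist_force: [-0.5, 0.5, 0.2]
finger_gap: 0.3
```

Run:
```python
from h import *
c=shot('side'); cv2.imwrite('pics/c3.png',cv2.resize(c['color'][150:390,180:480,::-1],None,fx=2.5,fy=2.5)); print(manip.read_state()['wrist_force'])
P=world('side',c);x,y,z=P[...,0],P[...,1],P[...,2]
m=(x>480)&(x<640)&(y>-240)&(y<-40)&(z>68)&(z<86); print(m.sum(),P[m].mean(0),cv2.minAreaRect(P[m][:,:2].astype(np.float32)),np.percentile(z[m],[5,50,95]))
```

```text
[-0.21625509 -0.05118559 -0.3504638 ]
924 [ 583.6865711  -126.42755001   76.0123389 ] ((552.2396240234375, -144.10025024414062), (133.62939453125, 179.34808349609375), 5.401463985443115) [68.8597441  76.18760338 82.56119645]
```

View pics/c3.png

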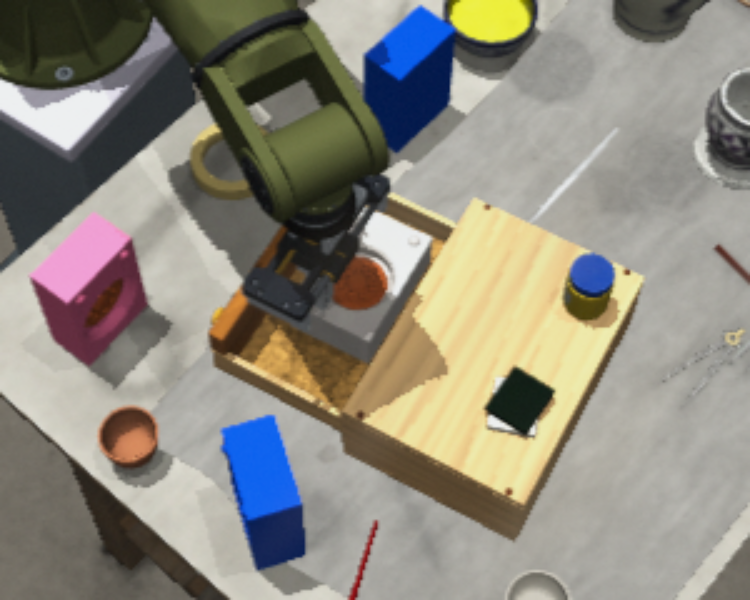

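The mould lies flat, recess up at crop (360,285), and its upper surface is at z≈76–77 as expected. Next I go round to the drawer front.

>>> send_rows:
  plan:
    - {"travel": [-29,-14,0],"delta_rot": [0,0,0],"fingers": 1}
    - {"travel": [-29,-14,0],"delta_rot": [0,0,0],"fingers": 1}
    - {"travel": [-29,-14,0],"delta_rot": [0,0,0],"fingers": 1}
    - {"travel": [-29,-14,0],"delta_rot": [0,0,0],"fingers": 1}
    - {"travel": [-29,-14,0],"delta_rot": [0,0,0],"fingers": 1}
    - {"travel": [0,0,0],"delta_rot": [0,0,0],"fingers": 1}
    - {"travel": [0,0,30],"delta_rot": [0,0,0],"fingers": 1}
    - {"travel": [0,0,30],"delta_rot": [0,0,0],"fingers": 1}
    - {"travel": [0,0,30],"delta_rot": [0,0,0],"fingers": 1}
    - {"travel": [0,0,0],"delta_rot": [0,0,0],"fingers": 1}

```text
clock: 7.32
eef_pos: [424.7, -164.3, 79.1]
eef_rot: [-3.14, 0.003, 0.09]
wrist_force: [0.7, 0.0, 0.7]
finger_gap: 0.2
```

Run:
```python
from h import *
c=shot('side'); cv2.imwrite('pics/c4.png',cv2.resize(c['color'][150:390,180:480,::-1],None,fx=2.5,fy=2.5)); print(manip.read_state()['wrist_force'])
P=world('side',c);x,y,z=P[...,0],P[...,1],P[...,2]
m=(x>500)&(x<630)&(y>-240)&(y<-40)&(z>68)&(z<86); print(m.sum(),P[m].mean(0),cv2.minAreaRect(P[m][:,:2].astype(np.float32)),np.percentile(z[m],[5,50,95]))
for t in('mould_heel','drawer_in','drawer_front'): print(t,[(np.round(tw('side',c,d['at'])).tolist(),round(d['confidence'],2)) for d in tip_of(t,'side')])
```

```text
[ 0.16456135 -0.51063962  0.69649719]
1333 [ 567.5173726  -130.93699506   76.29793428] ((566.18115234375, -129.37265014648438), (103.53421020507812, 157.5786895751953), 5.83644437789917) [69.24246172 76.40331328 82.53065955]
mould_heel [([493.0, 116.0, 0.0], 0.76), ([305.0, -317.0, -4.0], 0.67), ([574.0, -206.0, 20.0], 0.6)]
drawer_in []
drawer_front [([467.0, -161.0, 76.0], 0.78)]
```

View pics/c4.png

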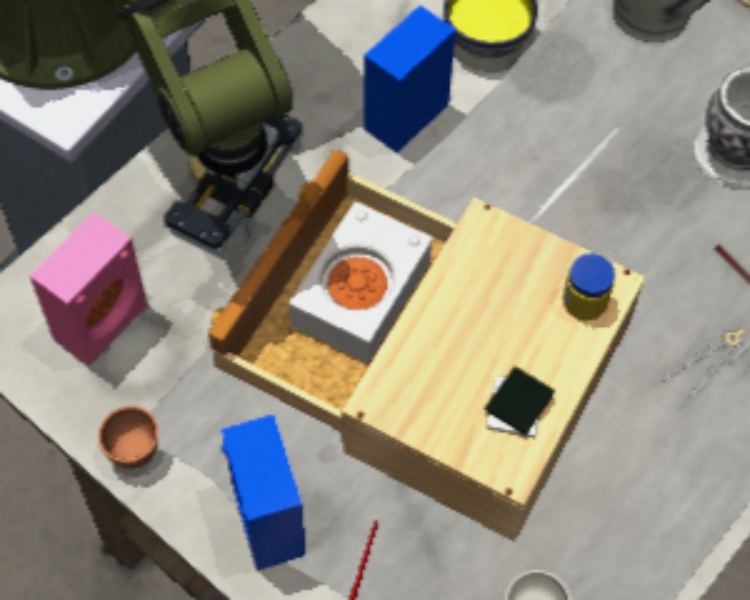

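The mould lies flat and clear of the walls, with the recess up at crop (358,282). The fingers stand in front of the bare middle of the drawer face. I push gently.

>>> send_rows:
  plan:
    - {"travel": [7,0,0],"delta_rot": [0,0,0],"fingers": 1}
    - {"travel": [7,0,0],"delta_rot": [0,0,0],"fingers": 1}
    - {"travel": [6,0,0],"delta_rot": [0,0,0],"fingers": 1}
    - {"travel": [3,0,0],"delta_rot": [0,0,0],"fingers": 1}
    - {"travel": [3,0,0],"delta_rot": [0,0,0],"fingers": 1}
    - {"travel": [3,0,0],"delta_rot": [0,0,0],"fingers": 1}
    - {"travel": [3,0,0],"delta_rot": [0,0,0],"fingers": 1}
    - {"travel": [3,0,0],"delta_rot": [0,0,0],"fingers": 1}
    - {"travel": [3,0,0],"delta_rot": [0,0,0],"fingers": 1}
    - {"travel": [3,0,0],"delta_rot": [0,0,0],"fingers": 1}
    - {"travel": [3,0,0],"delta_rot": [0,0,0],"fingers": 1}
    - {"travel": [4,0,0],"delta_rot": [0,0,0],"fingers": 1}
    - {"travel": [4,0,0],"delta_rot": [0,0,0],"fingers": 1}
    - {"travel": [4,0,0],"delta_rot": [0,0,0],"fingers": 1}
    - {"travel": [4,0,0],"delta_rot": [0,0,0],"fingers": 1}
    - {"travel": [4,0,0],"delta_rot": [0,0,0],"fingers": 1}
    - {"travel": [4,0,0],"delta_rot": [0,0,0],"fingers": 1}
    - {"travel": [4,0,0],"delta_rot": [0,0,0],"fingers": 1}
    - {"travel": [4,0,0],"delta_rot": [0,0,0],"fingers": 1}

```text
clock: 9.9
eef_pos: [501.0, -157.7, 80.4]
eef_rot: [-3.142, -0.0, 0.09]
wrist_force: [-2.0, -1.7, -0.3]
finger_gap: 0.7
```

>>> send_rows:
  plan:
    - {"travel": [4,0,0],"delta_rot": [0,0,0],"fingers": 1}
    - {"travel": [4,0,0],"delta_rot": [0,0,0],"fingers": 1}
    - {"travel": [4,0,0],"delta_rot": [0,0,0],"fingers": 1}
    - {"travel": [4,0,0],"delta_rot": [0,0,0],"fingers": 1}
    - {"travel": [4,0,0],"delta_rot": [0,0,0],"fingers": 1}
    - {"travel": [4,0,0],"delta_rot": [0,0,0],"fingers": 1}
    - {"travel": [4,0,0],"delta_rot": [0,0,0],"fingers": 1}
    - {"travel": [4,0,0],"delta_rot": [0,0,0],"fingers": 1}
    - {"travel": [4,0,0],"delta_rot": [0,0,0],"fingers": 1}
    - {"travel": [4,0,0],"delta_rot": [0,0,0],"fingers": 1}
    - {"travel": [4,0,0],"delta_rot": [0,0,0],"fingers": 1}
    - {"travel": [4,0,0],"delta_rot": [0,0,0],"fingers": 1}
    - {"travel": [4,0,0],"delta_rot": [0,0,0],"fingers": 1}
    - {"travel": [4,0,0],"delta_rot": [0,0,0],"fingers": 1}

```text
clock: 11.65
eef_pos: [556.8, -152.6, 80.4]
eef_rot: [-3.142, 0.0, 0.09]
wrist_force: [-1.3, -1.5, 1.4]
finger_gap: 0.3
```

>>> send_rows:
  plan:
    - {"travel": [4,0,0],"delta_rot": [0,0,0],"fingers": 1}
    - {"travel": [4,0,0],"delta_rot": [0,0,0],"fingers": 1}
    - {"travel": [4,0,0],"delta_rot": [0,0,0],"fingers": 1}
    - {"travel": [4,0,0],"delta_rot": [0,0,0],"fingers": 1}
    - {"travel": [4,0,0],"delta_rot": [0,0,0],"fingers": 1}
    - {"travel": [4,0,0],"delta_rot": [0,0,0],"fingers": 1}
    - {"travel": [4,0,0],"delta_rot": [0,0,0],"fingers": 1}

```text
clock: 12.52
eef_pos: [584.7, -150.1, 80.4]
eef_rot: [3.142, 0.0, 0.09]
wrist_force: [-1.0, -1.4, 0.7]
finger_gap: 0.2
```

>>> send_rows:
  plan:
    - {"travel": [2,0,0],"delta_rot": [0,0,0],"fingers": 1}
    - {"travel": [2,0,0],"delta_rot": [0,0,0],"fingers": 1}
    - {"travel": [2,0,0],"delta_rot": [0,0,0],"fingers": 1}

```text
clock: 12.9
eef_pos: [590.4, -149.6, 80.4]
eef_rot: [-3.141, 0.0, 0.09]
wrist_force: [-1.6, 0.2, 0.5]
finger_gap: 0.4
```

>>> send_rows:
  plan:
    - {"travel": [2,0,0],"delta_rot": [0,0,0],"fingers": 1}
    - {"travel": [2,0,0],"delta_rot": [0,0,0],"fingers": 1}

```text
clock: 13.15
eef_pos: [594.5, -149.2, 80.4]
eef_rot: [-3.142, 0.0, 0.09]
wrist_force: [-2.2, 0.3, 0.5]
finger_gap: 0.0
```

>>> send_rows:
  plan:
    - {"travel": [2,0,0],"delta_rot": [0,0,0],"fingers": 1}
    - {"travel": [2,0,0],"delta_rot": [0,0,0],"fingers": 1}

```text
clock: 13.4
eef_pos: [598.5, -148.9, 80.4]
eef_rot: [-3.142, 0.0, 0.09]
wrist_force: [-2.0, -0.5, 0.6]
finger_gap: 0.5
```

>>> send_rows:
  plan:
    - {"travel": [1.5,0,0],"delta_rot": [0,0,0],"fingers": 1}
    - {"travel": [1.5,0,0],"delta_rot": [0,0,0],"fingers": 1}

```text
clock: 13.65
eef_pos: [601.4, -148.6, 80.5]
eef_rot: [-3.142, -0.0, 0.09]
wrist_force: [-1.6, 0.3, 0.3]
finger_gap: 0.4
```

>>> send_rows:
  plan:
    - {"travel": [1.5,0,0],"delta_rot": [0,0,0],"fingers": 1}
    - {"travel": [1.5,0,0],"delta_rot": [0,0,0],"fingers": 1}

```text
clock: 13.9
eef_pos: [604.4, -148.3, 80.4]
eef_rot: [-3.142, -0.0, 0.09]
wrist_force: [-1.2, -0.2, 0.8]
finger_gap: 0.5
```

>>> send_rows:
  plan:
    - {"travel": [1.5,0,0],"delta_rot": [0,0,0],"fingers": 1}
    - {"travel": [1.5,0,0],"delta_rot": [0,0,0],"fingers": 1}

```text
clock: 14.15
eef_pos: [607.4, -148.1, 80.5]
eef_rot: [3.142, 0.0, 0.09]
wrist_force: [-5.2, -1.2, 1.3]
finger_gap: 0.5
```

>>> send_rows:
  plan:
    - {"travel": [1.5,0,0],"delta_rot": [0,0,0],"fingers": 1}
    - {"travel": [1.5,0,0],"delta_rot": [0,0,0],"fingers": 1}

```text
clock: 14.4
eef_pos: [609.6, -147.9, 80.4]
eef_rot: [-3.141, 0.002, 0.09]
wrist_force: [-9.4, -0.8, 6.2]
finger_gap: 0.9
```

>>> send_rows:
  plan:
    - {"travel": [1.5,0,0],"delta_rot": [0,0,0],"fingers": 1}
    - {"travel": [1.5,0,0],"delta_rot": [0,0,0],"fingers": 1}

```text
clock: 14.65
eef_pos: [612.4, -147.6, 80.4]
eef_rot: [-3.141, 0.003, 0.09]
wrist_force: [-11.3, -0.0, 5.9]
finger_gap: 0.6
```

>>> send_rows:
  plan:
    - {"travel": [1.5,0,0],"delta_rot": [0,0,0],"fingers": 1}
    - {"travel": [1.5,0,0],"delta_rot": [0,0,0],"fingers": 1}

```text
clock: 14.9
eef_pos: [615.5, -147.4, 80.5]
eef_rot: [-3.141, 0.002, 0.09]
wrist_force: [-9.8, 0.4, 6.1]
finger_gap: 0.7
```

>>> send_rows:
  plan:
    - {"travel": [1.5,0,0],"delta_rot": [0,0,0],"fingers": 1}
    - {"travel": [1.5,0,0],"delta_rot": [0,0,0],"fingers": 1}

```text
clock: 15.15
eef_pos: [618.7, -147.1, 80.5]
eef_rot: [-3.141, 0.002, 0.09]
wrist_force: [-7.7, 0.5, 3.5]
finger_gap: 0.6
```

>>> send_rows:
  plan:
    - {"travel": [1,0,0],"delta_rot": [0,0,0],"fingers": 1}

```text
clock: 15.28
eef_pos: [619.8, -147.0, 80.4]
eef_rot: [-3.141, 0.001, 0.089]
wrist_force: [-5.4, 0.3, 3.2]
finger_gap: 0.4
```

>>> send_rows:
  plan:
    - {"travel": [1,0,0],"delta_rot": [0,0,0],"fingers": 1}

```text
clock: 15.4
eef_pos: [620.9, -146.9, 80.4]
eef_rot: [-3.141, 0.001, 0.09]
wrist_force: [-5.1, -0.5, 2.4]
finger_gap: -0.1
```

>>> send_rows:
  plan:
    - {"travel": [1,0,0],"delta_rot": [0,0,0],"fingers": 1}

```text
clock: 15.52
eef_pos: [622.1, -146.8, 80.4]
eef_rot: [-3.142, 0.001, 0.09]
wrist_force: [-3.4, -0.7, 1.5]
finger_gap: 0.5
```

>>> send_rows:
  plan:
    - {"travel": [1,0,0],"delta_rot": [0,0,0],"fingers": 1}

```text
clock: 15.65
eef_pos: [623.3, -146.7, 80.4]
eef_rot: [3.142, 0.0, 0.09]
wrist_force: [-2.6, -2.1, 1.0]
finger_gap: 0.1
```

>>> send_rows:
  plan:
    - {"travel": [1,0,0],"delta_rot": [0,0,0],"fingers": 1}

```text
clock: 15.78
eef_pos: [624.5, -146.6, 80.5]
eef_rot: [3.141, -0.0, 0.09]
wrist_force: [-1.9, -0.2, 0.6]
finger_gap: 0.5
```

>>> send_rows:
  plan:
    - {"travel": [0.5,0,0],"delta_rot": [0,0,0],"fingers": 1}

```text
clock: 15.9
eef_pos: [625.0, -146.5, 80.4]
eef_rot: [3.142, -0.0, 0.09]
wrist_force: [-0.6, -0.9, 0.1]
finger_gap: 0.4
```

Resistance has dropped away, so the catch is pulling in. I continue until it stops.

>>> send_rows:
  plan:
    - {"travel": [0.8,0,0],"delta_rot": [0,0,0],"fingers": 1}

```text
clock: 16.02
eef_pos: [625.7, -146.3, 80.4]
eef_rot: [-3.142, -0.0, 0.09]
wrist_force: [-0.2, -0.3, -1.3]
finger_gap: 0.4
```

>>> send_rows:
  plan:
    - {"travel": [0.8,0,0],"delta_rot": [0,0,0],"fingers": 1}

```text
clock: 16.15
eef_pos: [626.1, -146.3, 80.5]
eef_rot: [-3.141, 0.001, 0.09]
wrist_force: [-7.0, -0.2, 4.0]
finger_gap: 0.7
```

>>> send_rows:
  plan:
    - {"travel": [0.8,0,0],"delta_rot": [0,0,0],"fingers": 1}

```text
clock: 16.27
eef_pos: [626.2, -146.3, 80.5]
eef_rot: [-3.141, 0.003, 0.09]
wrist_force: [-14.3, -0.6, 8.1]
finger_gap: 0.3
```

The force rises steeply with no more travel, so the drawer is at its hard stop at TCP x≈626. I back off and look.

>>> send_rows:
  plan:
    - {"travel": [-3,0,0],"delta_rot": [0,0,0],"fingers": 1}
    - {"travel": [-10,0,0],"delta_rot": [0,0,0],"fingers": 1}
    - {"travel": [-25,0,0],"delta_rot": [0,0,0],"fingers": 1}
    - {"travel": [-30,0,0],"delta_rot": [0,0,0],"fingers": 1}
    - {"travel": [-30,0,0],"delta_rot": [0,0,0],"fingers": 1}
    - {"travel": [-30,0,0],"delta_rot": [0,0,0],"fingers": 1}
    - {"travel": [0,0,0],"delta_rot": [0,0,0],"fingers": 1}
    - {"travel": [0,0,0],"delta_rot": [0,0,0],"fingers": 1}
    - {"travel": [0,0,0],"delta_rot": [0,0,0],"fingers": 1}

```text
clock: 17.4
eef_pos: [500.2, -157.7, 80.4]
eef_rot: [3.141, -0.0, 0.09]
wrist_force: [0.3, -0.3, 0.0]
finger_gap: 0.2
```

Run:
```python
from h import *
c=shot('side'); cv2.imwrite('pics/c5.png',cv2.resize(c['color'][150:390,180:480,::-1],None,fx=2.5,fy=2.5)); print(manip.read_state()['wrist_force'])
for t in('drawer_front','chest','bisque_cup_b','bowl_yellow'): print(t,[(np.round(tw('side',c,d['at'])).tolist(),round(d['confidence'],2)) for d in tip_of(t,'side')])
```

```text
[-0.25926228 -0.16444354  0.14658922]
drawer_front []
chest [([635.0, -147.0, 1.0], 0.75)]
bisque_cup_b [([466.0, -422.0, 1.0], 0.6)]
bowl_yellow [([483.0, 282.0, -1.0], 0.56)]
```

View pics/c5.png

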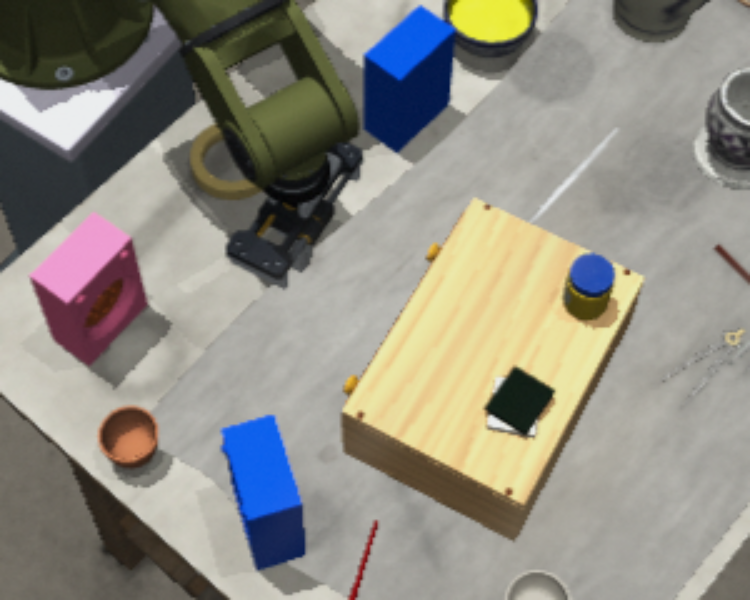

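The drawer stays shut: only the knobs show, at crop (435,252) and (350,384), with no strip of the front visible. The cup and bowl have not moved.

```bash
python3 -c "
from cell import manip; print(manip.sign_off())"
```

```text
the job is handed in; nothing more can be done
None
```

The mould lies on its back in the drawer with the recess up, and the drawer is shut and stayed shut when I let go. I handed the job in after about 17.4 s on the robot's clock; the sign-off gives no verdict.

- **Toppling:** I pushed the white mould over with closed fingers, high on its recessed face, and did not lift it. Before I pushed the drawer, its upper surface measured z ≈ 76 mm, against 77 mm expected for a mould lying flat, and the picture showed it clear of the walls.
- **Closing:** I pushed on the bare middle of the drawer front. The catch resisted up to about 11 N, the force fell to nearly zero at the click, and it rose to about 14 N along the push at the hard stop. The largest force I read (about 16 N) was well under 40 N, though I only had readings at the end of each move.
- **Final check:** After I backed the fingers away, the side picture showed only the knobs outside the chest. The cup and bowl were within the networks' few millimetres of where they started, and the fingers were over 100 mm clear.
- **Not checked:** The mould cannot be seen inside the shut drawer. The network did not find the drawer front once it was shut, so that rests on the picture and the force readings.

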